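Tilt a tray with a lifter rod to gather caps in one corner

ROBOT

A 7-joint arm with a two-finger parallel gripper is mounted at the origin on a cart in front of the work surface, level with it; the furniture and walls round the work are solid. World frame = base frame: x ahead of the robot, y to its left, z up, the work surface at z = 0. Lengths are in m, angles in rad, forces in N, time in s.
With the tool pointing down it reaches from about 0.425 to 0.95 m from the base axis. Payload 16.7 kg.
Tool frame: the origin (TCP) lies midway between the tips of the shut fingers; the grasp point (between the pads) lies ctrl.grip_depth behind it (ctrl.grip_depth is the distance from the TCP to the grasp point, in m); z points along the fingers, y is the direction in which the jaws open and shut (so a half turn about z gives the same grasp; the last joint's range is limited). The gripper opens to 94 mm and grips with 3 to 60 N. Pads are 16 mm wide; open, the fingers measure 119 mm over their backs; the gripper's body (75 mm by 177 mm) begins 78 mm behind the grasp point.
Start: joints at [-1.437, 0.426, 0.074, 1.606, -0.034, 1.111, -0.067], TCP at [0.189, 0.648, 0.205] pointing down, gripper open.
Joint ranges: [-2.85, 2.85], [-0.5, 2.14], [-1.23, 1.37], [0.21, 2.46], [-1.02, 4.16], [0.16, 2.05], [-2.73, 2.73]. Speed limits (rad/s): [1.89, 1.89, 2.39, 2.39, 3.01, 3.01, 3.01].

INTERFACE

Orientations are given as a unit quaternion [w, x, y, z].
In Python, from rig import ctrl gives the robot as it stands.
- The arm moves only by the tool step_arm, never from a script. Its argument "steps" is a list of rows, each an object of numbers: "dx", "dy", "dz": the shift along the tool's x, y, z in m; "ax", "ay", "az": the turn, a rotation vector about the tool's x, y, z in degrees; "gripper": the finger opening in m, from 0 to 0.094. A call has 1 to 20 rows; each row shifts and turns the commanded pose from where the row before left it, along the tool's axes as they then stand; what a row does not reach is not made up. A row lasts 1/10 s, in which the tool goes at most 50 mm and 8.59 degrees, less where a joint would pass 70% of its speed; a pose out of reach is approached as far as the arm can. A call is refused whole if a number of a shift passes 0.05 or a number of a turn 8.59, either way. A call with a gripper value outside its range is refused whole. The fingers move at their own pace and stop on an object; "newtons" is the grip in N (left out, the last holds). Time passes only in rows, so rows that do not move let the fingers close. It gives the time, the measured TCP pose, the force and the opening at its end, in the units of the state.
- ctrl.get_state(): the state, without advancing time (a new reading comes with each control period).
- ctrl.grab_frame(name): name is "scene" or "top"; returns (picture, depth): 400x640x3 uint8, red, green, blue; 400x640 float32, m along the optical axis (not along the pixel's ray), 0 where there is no reading.
- ctrl.camera_model(name): a dict with "fx", "fy", "cx", "cy" (pixels), "R" (3x3) and "t" (3): a world point X has camera coordinates R X + t. Camera axes: x right, y down, z forward; pixel columns grow to the right and rows downward; lengths in m; the calibration is good to about 2 mm. A picture is of the moment at which its call begins. camera_model takes no time and is no camera call.
- ctrl.finish_job(): hands the job in, once; it reports no verdict.
Trained networks look in the newest picture that a camera, given by its name, has taken for a name from the list of things; names that differ only in an ending like _2 or _b are one class to them, and where a whole thing is asked for, a point or a joint stands for the part that bears it (a point fixed in the world has none). Each returns a list of dicts, best first, with "confidence" (0 to 1); they miss things now and then, are a little off and sometimes report something else, mostly with a low value. They report only what shows in the picture. A call takes as long as a camera call. They do not tell look-alikes from the thing itself.
- ctrl.search_frame(camera, thing): "location" ([column, row] as shares, 0 to 1, of the picture: columns of its width, rows of its height, amid what is visible of it).
- ctrl.regions_of(camera, thing): "region" (400x640 bool, what is visible of it) and "location" ([column, row] as shares, 0 to 1, of the picture: columns of its width, rows of its height, amid what is visible of it).
- ctrl.tip_of(camera, thing): "location" ([column, row] as shares, 0 to 1, of the picture: columns of its width, rows of its height: a listed point, or the origin of a listed thing).
The state is a dict: "clock": time; "qpos": joint angles; "joint_velocities": joint speeds; "joint_efforts": joint torques, N m; "tool_pos": TCP position; "tcp_rot": TCP orientation; "ft_force": force on the tool from outside, world axes, zero at the start; "wrist_torque": the same for the moment, N m; "finger_gap": opening from 0.0 (shut) to 1.0 (fully open).
Only numpy, scipy, OpenCV 4.12 (cv2) and the standard library are available. Lean on these libraries where they do the work, as an engineer would, in place of code of your own. Each camera call takes 0.05 s, during which the arm holds its last target.

TASK

Pick up the lifter by its handle and push its rod through the round eye on the corner of the steel tray. Then raise that corner steeply, the opposite corner staying on the worktop, until all three loose brown caps have slid together into the opposite corner, and finish still holding the tray tilted like that with the lifter. The tray is clean: only the lifter may touch it, never the gripper or arm; keep the caps in the tray and leave the other things where they are.

Things in the scene. Friction and masses are not known exactly. Their poses are not given: they have to be found in the camera images.
- tray_eye (a point): Centre of the round eye standing on one corner of the tray: steel ring, hole 16 mm, bar 6 mm thick, outside 28 mm. Axes are the tray's; x is the axis of the hole, level, a rod can pass from either side. It is 122 mm from the tray's centre along y and 46 mm above the underside; the axis of the foot bar at the opposite corner is 237 mm from it along -y and 41 mm lower.
- tray_corner (a point): Inner corner point, on the tray's floor (3 mm above its underside), of the plain corner (with the foot bar) diagonally opposite the eye, where the caps shall gather. Axes as the tray's.
- lifter_grip (a point): Centre of the handle of the lifter, which lies loose on the worktop (60 g): white plastic handle of square section 22 x 22 mm, 70 mm long, with a straight round steel rod 8 mm thick, 90 mm long, from the middle of one end. x points along handle and rod to the rod's tip, z up; handle centre and rod axis are 11 mm above the worktop at the start.
- lifter_tip (a point): Free end of the lifter's rod, on its axis, 125 mm from the handle's centre. Axes as the handle's.
- cap_0_center (a point): One of three alike dark brown screw caps, 37 mm wide, 19 mm high, 12 g, loose on the tray's floor in its middle or nearer the eye; point half-way up its axis. Caps start to slide at about 10 degrees of tilt, and slide along a wall from about 25; 35 to 45 degrees gathers them all.
- cap_1_center (a point): One of three alike dark brown screw caps, 37 mm wide, 19 mm high, 12 g, loose on the tray's floor in its middle or nearer the eye; point half-way up its axis. Caps start to slide at about 10 degrees of tilt, and slide along a wall from about 25; 35 to 45 degrees gathers them all.
- cap_2_center (a point): One of three alike dark brown screw caps, 37 mm wide, 19 mm high, 12 g, loose on the tray's floor in its middle or nearer the eye; point half-way up its axis. Caps start to slide at about 10 degrees of tilt, and slide along a wall from about 25; 35 to 45 degrees gathers them all.
- petri_mid (a point): Bystander: petri dish with lid lying on the worktop, 89 mm wide, 15 mm high; point at its centre. Leave alone.
- vial_mid (a point): Bystander: small glass vial with a white cap standing upright, 23 mm wide, 44 mm high; point at its centre. Leave alone.
- small_bottle_mid (a point): Bystander: screw-cap glass bottle, 56 mm wide, 105 mm high; point at its centre. Leave alone.
- tray: Loose square open steel tray, 156 x 156 mm, 38 mm high, walls and floor 3 mm, 0.2 kg, level at the start. Origin: centre of its underside. y: along its diagonal from the plain corner to the corner with the eye; z up. Its corners are 110 mm from the centre. A round foot bar, 10 mm thick, 94 mm long, lies along x on the worktop just outside the plain corner; the tray tilts about it.
- lifter: The lifter itself; origin on its underside, 11 mm below the handle's centre; axes as given for lifter_grip.
There are look-alikes about, which are no part of the job. Leave any blue or yellow look-alike of the part that bears cap_0_center alone.

How it is judged:
On the way:
1. the lifter's rod is through the eye of the tray (y of lifter_tip in the frame of tray_eye between -0.016 and 0.016 m and z of lifter_tip in the frame of tray_eye between -0.016 and 0.016 m and ((x of lifter_tip in the frame of tray_eye above 0.008 m and x of lifter_grip in the frame of tray_eye below 0 m) or (x of lifter_tip in the frame of tray_eye below -0.008 m and x of lifter_grip in the frame of tray_eye above 0 m))), for 0.2 s.
At the end, for the whole second after the job is handed in: The held lifter's rod is through the eye (tip 8 mm or more past its centre) and carries the tray; the tray is still, tilted 23 to 63 degrees, its inner plain corner point below 20 mm; each cap's centre is within 80 mm of that inner corner (all of step 1 and angle between tray_eye's own z axis and vertical between 0.4 and 1.1 rad and distance between each of cap_0_center, cap_1_center, cap_2_center and tray_corner below 0.08 m and height (world z) of tray_corner below 0.02 m and contact force between lifter and tray above 0.3 N and contact force between the fingers and lifter above 1 N and linear speed of tray below 0.03 m/s); the arm keeps its last pose, push and grip.
It fails at once if the gripper or arm touched the tray (contact force between any of the fingers, the arm and tray above 0.5 N).
It fails at once if a bystander was moved by more than 20 mm (distance of any of petri_mid, vial_mid, small_bottle_mid from where it was at the start of the episode above 0.02 m).
It also fails if it takes over 48 s, if anything falls off the work surface, if the arm or the gripper's body presses on something with over 40 N, if the wrist force passes 120 N, or if a joint passes its speed limit or range.

## Working session

There is one attempt and no reset: what is moved stays moved. The work goes in short steps, Python scripts to look and compute and a tool call to move; the robot and the scene stay as the last step left them, time stands still between calls to the robot, and variables do not carry over. Pictures are saved under pics/ and viewed, and the job is handed in when it is done.

Besides the shell and the picture viewer there is one more tool, called after "Call:" as name(argument=value, ...) on one line, values as JSON. step_arm: Moves the arm, as the interface text tells. Its arguments: {"type":"object","properties":{"steps":{"type":"array","items":{"type":"object","properties":{"dx":{"type":"number"},"dy":{"type":"number"},"dz":{"type":"number"},"ax":{"type":"number"},"ay":{"type":"number"},"az":{"type":"number"},"gripper":{"type":"number"}}}},"newtons":{"type":"number"}},"required":["steps"]}

```bash
ls; mkdir -p pics
python3 - <<'E'
from rig import ctrl
import cv2,numpy as np
s=ctrl.get_state();print({k:np.round(v,3).tolist() for k,v in s.items()}); print(ctrl.grip_depth)
for n in("scene","top"):
    p,d=ctrl.grab_frame(n); cv2.imwrite(f"pics/{n}0.png",p[:,:,::-1]); np.savez(f"{n}0.npz",p=p,d=d)
    m=ctrl.camera_model(n); print(n,{k:np.round(v,3).tolist() for k,v in m.items()})
    for t in["tray_eye","tray_corner","lifter_grip","lifter_tip","cap_0_center","petri_mid","vial_mid","small_bottle_mid","tray"]:
        print(t,[(round(r["confidence"],2),round(r["location"][0]*640),round(r["location"][1]*400)) for r in ctrl.tip_of(n,t)][:6])
E
```

```text
pics
{'clock': 0.0, 'qpos': [-1.436, 0.427, 0.074, 1.607, -0.034, 1.111, -0.067], 'joint_velocities': [-0.0, -0.0, 0.001, 0.002, 0.0, -0.001, 0.002], 'joint_efforts': [0.001, -93.579, 3.668, -45.417, -0.049, 0.02, 0.0], 'tool_pos': [0.189, 0.648, 0.205], 'tcp_rot': [-0.0, 0.141, 0.99, -0.001], 'ft_force': [-0.27, -0.016, 0.565], 'wrist_torque': [0.012, -0.002, -0.034], 'finger_gap': 1.003}
0.0188
scene {'fx': 363.124, 'fy': 363.124, 'cx': 320.22, 'cy': 197.379, 'R': [[-0.286, -0.958, 0.006], [-0.847, 0.25, -0.47], [0.448, -0.139, -0.883]], 't': [0.182, 0.506, 0.738]}
tray_eye [(0.85, 308, 177)]
tray_corner []
lifter_grip [(0.63, 247, 259)]
lifter_tip [(0.8, 219, 227)]
cap_0_center [(0.73, 362, 273), (0.69, 338, 256), (0.61, 281, 213), (0.49, 341, 198), (0.44, 364, 238)]
petri_mid [(0.69, 268, 169)]
vial_mid [(0.5, 451, 218)]
small_bottle_mid [(0.6, 190, 193)]
tray [(0.56, 352, 184)]
top {'fx': 443.783, 'fy': 443.783, 'cx': 318.603, 'cy': 198.828, 'R': [[0.001, -1.0, 0.009], [-0.997, -0.002, -0.075], [0.075, -0.008, -0.997]], 't': [0.01, 0.587, 1.102]}
tray_eye [(0.67, 311, 176)]
tray_corner [(0.78, 393, 200)]
lifter_grip [(0.7, 230, 242), (0.23, 396, 201)]
lifter_tip [(0.86, 210, 196), (0.59, 309, 174)]
cap_0_center [(0.74, 332, 290), (0.69, 340, 200), (0.68, 269, 200), (0.64, 322, 262), (0.46, 348, 251)]
petri_mid [(0.71, 272, 143)]
vial_mid [(0.71, 186, 158), (0.26, 394, 202)]
small_bottle_mid [(0.66, 186, 156)]
tray [(0.95, 353, 186), (0.38, 349, 172), (0.2, 356, 186)]
```

View pics/scene0.png

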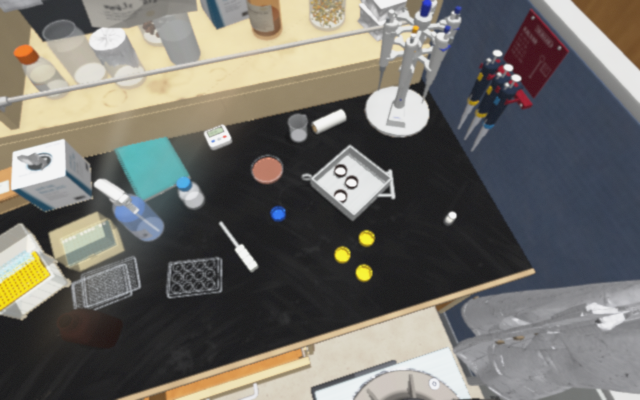

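View pics/top0.png

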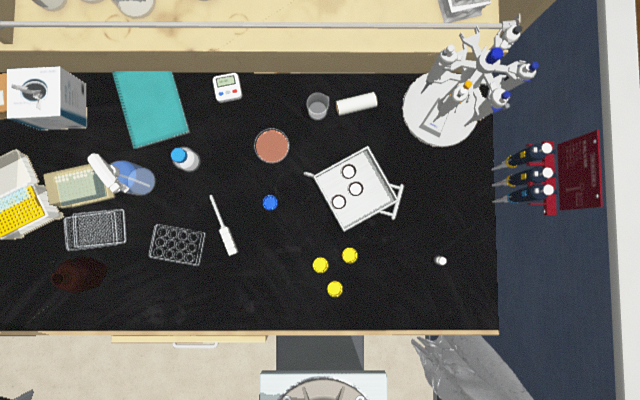

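The scene view shows the lifter at about (240,248), with its rod tip at (221,224). The tray is at (350,182), with the eye on its left corner (308,177) and the foot bar on its right (393,187). The yellow and blue caps are decoys outside the tray. Next I'll zoom in and measure.

```bash
cat > h.py <<'E'
import numpy as np,cv2
from rig import ctrl
def cam(n):
    m=ctrl.camera_model(n); return m,np.array(m["R"]),np.array(m["t"])
def at_z(n,u,v,z):
    m,R,t=cam(n); r=R.T@np.array([(u-m["cx"])/m["fx"],(v-m["cy"])/m["fy"],1.]); c=-R.T@t
    return c+r*(z-c[2])/r[2]
def proj(n,X):
    m,R,t=cam(n); c=R@np.array(X)+t; return np.array([m["fx"]*c[0]/c[2]+m["cx"],m["fy"]*c[1]/c[2]+m["cy"]])
def cloud(n,d):
    m,R,t=cam(n); v,u=np.mgrid[:400,:640]; c=np.stack([(u-m["cx"])/m["fx"]*d,(v-m["cy"])/m["fy"]*d,d],-1)
    return (c-t)@R
def crop(p,u0,v0,w,h,k,f):
    cv2.imwrite(f,cv2.resize(p[v0:v0+h,u0:u0+w,::-1],None,fx=k,fy=k,interpolation=cv2.INTER_CUBIC))
def tri(pts):
    A=[];b=[]
    for n,(u,v) in pts.items():
        m,R,t=cam(n); 
        for a,(c,f,k) in enumerate((("cx","fx",u),("cy","fy",v))):
            q=(k-m[c])/m[f]; A.append(R[a]-q*R[2]); b.append(q*t[2]-t[a])
    x,res,_,_=np.linalg.lstsq(np.array(A),np.array(b),rcond=None); return x,res
E
python3 - <<'E'
from h import *
T=np.load("top0.npz");S=np.load("scene0.npz")
crop(T["p"],290,135,125,105,6,"pics/t_tray.png"); crop(T["p"],190,180,70,90,6,"pics/t_lift.png")
crop(S["p"],290,130,120,100,6,"pics/s_tray.png"); 
for n,z in (("top",T),("scene",S)):
    for t in ("tray","lifter"):
        for r in ctrl.regions_of(n,t)[:2]:
            P=cloud(n,z["d"])[r["region"]&(z["d"]>0)]
            print(n,t,round(r["confidence"],2),r["region"].sum(),np.round(np.percentile(P,[1,50,99],axis=0),3).tolist())
for t,pt,ps in(("eye",(311,176),(308,177)),("grip",(230,242),(247,259)),("tip",(210,196),(219,227))):print(t,tri({"top":pt,"scene":ps}))
for n,u,v,z in(("top",230,242,.011),("top",210,196,.011),("scene",247,259,.011),("scene",219,227,.011),("top",311,176,.046),("scene",308,177,.046),("top",393,200,.003)):print(n,u,v,at_z(n,u,v,z).round(4))
E
```

```text
top tray 0.68 3714 [[0.523, -0.196, -0.002], [0.616, -0.094, 0.004], [0.709, 0.022, 0.045]]
top tray 0.28 150 [[0.6, -0.099, 0.002], [0.617, -0.083, 0.007], [0.633, -0.066, 0.025]]
top lifter 0.89 271 [[0.451, 0.219, 0.006], [0.483, 0.239, 0.022], [0.521, 0.258, 0.026]]
top lifter 0.6 161 [[0.564, -0.056, 0.002], [0.583, -0.042, 0.008], [0.6, -0.023, 0.025]]
scene tray 0.65 328 [[0.448, 0.22, -0.001], [0.487, 0.241, 0.021], [0.589, 0.284, 0.025]]
scene tray 0.62 3031 [[0.513, -0.19, -0.001], [0.615, -0.096, 0.005], [0.711, 0.023, 0.043]]
scene lifter 0.67 154 [[0.641, -0.085, 0.003], [0.663, -0.068, 0.011], [0.678, -0.049, 0.024]]
scene lifter 0.6 332 [[0.449, 0.22, 0.001], [0.491, 0.244, 0.021], [0.597, 0.286, 0.025]]
eye (array([0.64202572, 0.03118879, 0.05243206]), array([4.48888017e-06]))
grip (array([0.4784283 , 0.23654168, 0.01191859]), array([6.15099868e-06]))
tip (array([ 0.59693652,  0.29422267, -0.01197511]), array([1.78683749e-06]))
top 230 242 [0.478 0.235 0.011]
top 210 196 [0.5949 0.2879 0.011 ]
scene 247 259 [0.4793 0.2383 0.011 ]
scene 219 227 [0.5858 0.2914 0.011 ]
top 311 176 [0.6424 0.0298 0.046 ]
scene 308 177 [0.6463 0.0317 0.046 ]
top 393 200 [ 0.586  -0.1814  0.003 ]
```

View pics/t_tray.png

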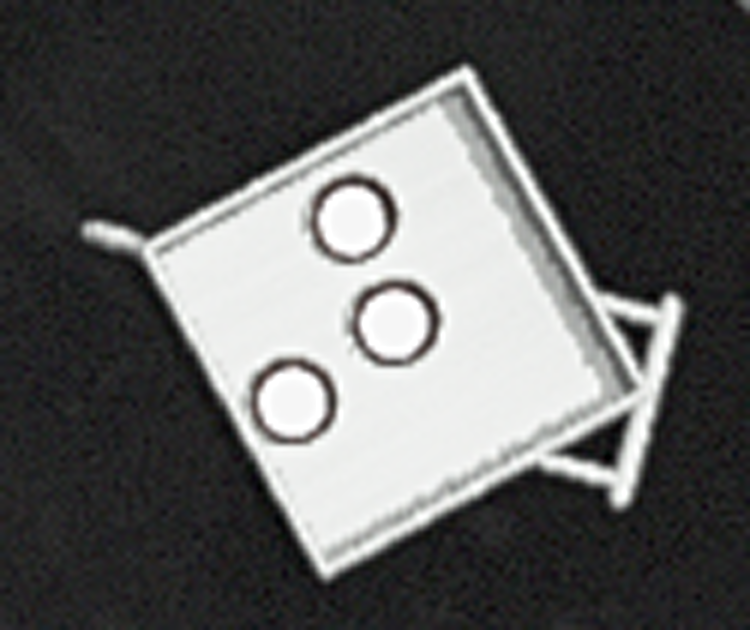

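View pics/t_lift.png

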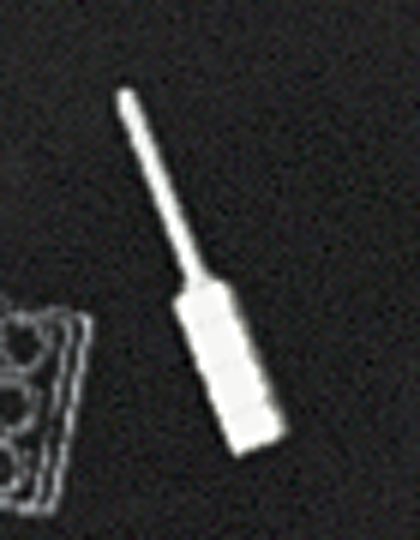

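View pics/s_tray.png

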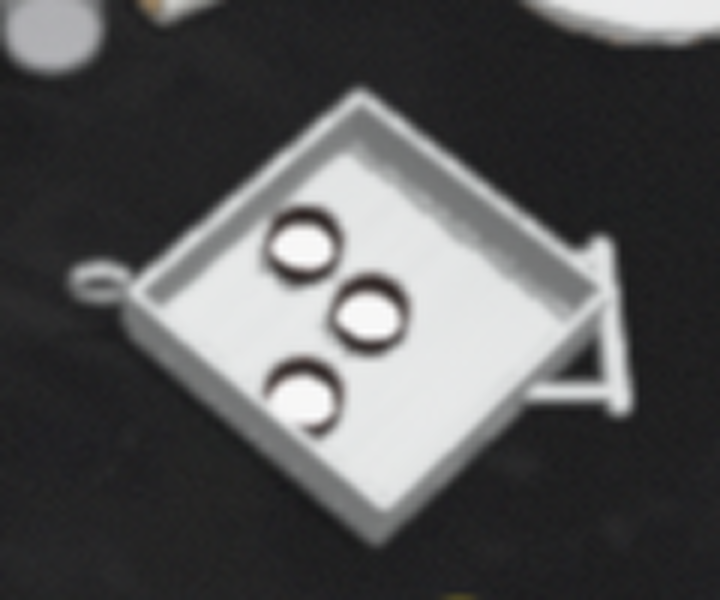

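```bash
cat > fit0.py <<'E'
from h import *
from scipy.optimize import least_squares
def un(x,y,u0,v0,k=6): return ((x+.5)/k-.5+u0,(y+.5)/k-.5+v0)
def solve(obs,x0):
    def f(p):
        c,s=np.cos(p[2]),np.sin(p[2]); r=[]
        for n,L,uv in obs:
            X=[p[0]+c*L[0]-s*L[1],p[1]+s*L[0]+c*L[1],L[2]]; r+=list(proj(n,X)-uv)
        return np.array(r)
    s=least_squares(f,x0,loss="soft_l1"); return s.x,f(s.x).reshape(-1,2)
a=.110
O=[]
for n,u0,v0,pts in(("top",290,135,[(145,245),(467,65),(648,392),(327,580),(113,240),(675,298),(620,505)]),("scene",290,130,[(130,298),(361,90),(607,292),(380,513),(102,282),(602,240),(622,408)])):
    Ls=[(0,a,.038),(a,0,.038),(0,-a,.038),(-a,0,.038),(0,.122,.046),(.047,-.115,.005),(-.047,-.115,.005)]
    O+= [(n,L,un(*q,u0,v0)) for L,q in zip(Ls,pts)]
for sel in ("top","scene","both"):
    p,r=solve([o for o in O if sel in("both",o[0])],[.615,-.09,-.3]); print(sel,p.round(4),np.degrees(p[2]).round(2)); 
    if sel=="both":print(r.round(1).tolist())
    c,s=np.cos(p[2]),np.sin(p[2]); print(" eye",p[0]-s*.122,p[1]+c*.122,"xdir",c,s)
l=solve([("top",(.125,0,.011),un(124,92,190,180)),("top",(-.035,-.011,.022),un(286,432,190,180)),("top",(-.035,.011,.022),un(238,455,190,180)),("top",(.035,.011,.022),un(178,300,190,180)),("top",(.035,-.011,.022),un(228,280,190,180)),("top",(.08,0,.011),un(160,185,190,180))],[.48,.24,.3])
print("lifter",l[0].round(4),np.degrees(l[0][2]),l[1].round(1).tolist())
E
python3 fit0.py
```

```text
top [ 0.6135 -0.0819 -0.2747] -15.74
 eye 0.64663359355381 0.03550002182687527 xdir 0.9624991034653577 -0.2712848610379552
scene [ 0.6143 -0.0819 -0.28  ] -16.04
 eye 0.6480455508597811 0.03530221503334881 xdir 0.9610588200389902 -0.27634388798246234
both [ 0.6138 -0.0819 -0.2767] -15.85
[[-0.4, 0.4], [-0.1, 0.7], [0.4, -0.1], [-0.3, -1.1], [0.3, -0.5], [0.2, -0.4], [-0.2, 0.2], [-0.2, -0.7], [-0.4, 0.8], [0.9, -0.4], [0.8, -0.4], [-0.0, 0.5], [-0.4, 0.2], [-0.2, 1.1]]
 eye 0.6471792244838385 0.03544561968105682 xdir 0.9619584613466278 -0.27319575151094216
lifter [0.4821 0.2378 0.4034] 23.11233892279685 [[0.2, 0.2], [0.2, 0.0], [0.0, -0.3], [-0.5, -0.3], [-0.7, -0.4], [0.8, 0.9]]
```

```bash
cat >> h.py <<'E'
from scipy.spatial.transform import Rotation as Ro
def tool():
    s=ctrl.get_state(); w,x,y,z=s["tcp_rot"]; return np.array(s["tool_pos"]),Ro.from_quat([x,y,z,w]),s
def plan(pos,ydeg,p=None,R=None):
    """rows: turn about tool to have y at ydeg (world), z down; then shift in that frame"""
    if p is None: p,R,_=tool()
    a=np.radians(ydeg); y=np.array([np.cos(a),np.sin(a),0]); z=np.array([0,0,-1.]); G=Ro.from_matrix(np.stack([np.cross(y,z),y,z],1))
    print("turn(tool,deg)",np.degrees((R.inv()*G).as_rotvec()).round(2),"shift after turn(mm)",(G.inv().apply(np.array(pos)-p)*1000).round(1),"shift before",(R.inv().apply(np.array(pos)-p)*1000).round(1))
E
python3 - <<'E'
from h import *
plan([.482,.238,.08],113.1)
d=np.load("top0.npz")["d"];C=cloud("top",d);ok=(d>0)
a=np.array([.189,.648]);b=np.array([.482,.238]);u=(b-a)/np.linalg.norm(b-a);r=C[...,:2]-a;t=r@u;o=abs(r@np.array([-u[1],u[0]]))
m=ok&(t>-.1)&(t<np.linalg.norm(b-a)+.1)&(o<.13);print(C[m][:,2].max(),C[m][C[m][:,2].argmax()])
for u,v,n in((186,157,"bottle"),(272,145,"petri"),(440,260,"vial")):print(n,C[v,u])
m=ok&(abs(C[...,0]-.55)<.12)&(abs(C[...,1]-.08)<.15);print(C[m][:,2].max())
E
```

```text
turn(tool,deg) [ -0.    -0.   -39.36] shift after turn(mm) [-108.7 -492.   125.5] shift before [-396.1 -311.5  125.5]
0.32026225102702 [0.20516322 0.5820676  0.32026225]
bottle [0.68247859 0.32929611 0.08630767]
petri [0.72756311 0.13110168 0.00863986]
vial [ 0.43512148 -0.28786581  0.04564928]
0.062016708040498934
```

Call:
step_arm(steps=[{"az":-7.87,"gripper":0.06},{"az":-7.87},{"az":-7.87},{"az":-7.87},{"az":-7.87},{"dx":-0.009,"dy":-0.041},{"dx":-0.009,"dy":-0.041},{"dx":-0.009,"dy":-0.041},{"dx":-0.009,"dy":-0.041},{"dx":-0.009,"dy":-0.041},{"dx":-0.009,"dy":-0.041},{"dx":-0.009,"dy":-0.041},{"dx":-0.009,"dy":-0.041},{"dx":-0.009,"dy":-0.041},{"dx":-0.009,"dy":-0.041},{"dx":-0.009,"dy":-0.041},{"dx":-0.0097,"dy":-0.041},{},{}], newtons=50)

```text
$.steps[0]: bad value
```

Run:
```python
from h import *
plan([.482,.238,.003],113.1)
p,d=ctrl.grab_frame("scene");crop(p,140,130,180,170,4,"pics/s1.png")
```

```text
turn(tool,deg) [ -0.    -0.   -39.36] shift after turn(mm) [-108.7 -492.   202.5] shift before [-396.1 -311.5  202.5]
```

View pics/s1.png

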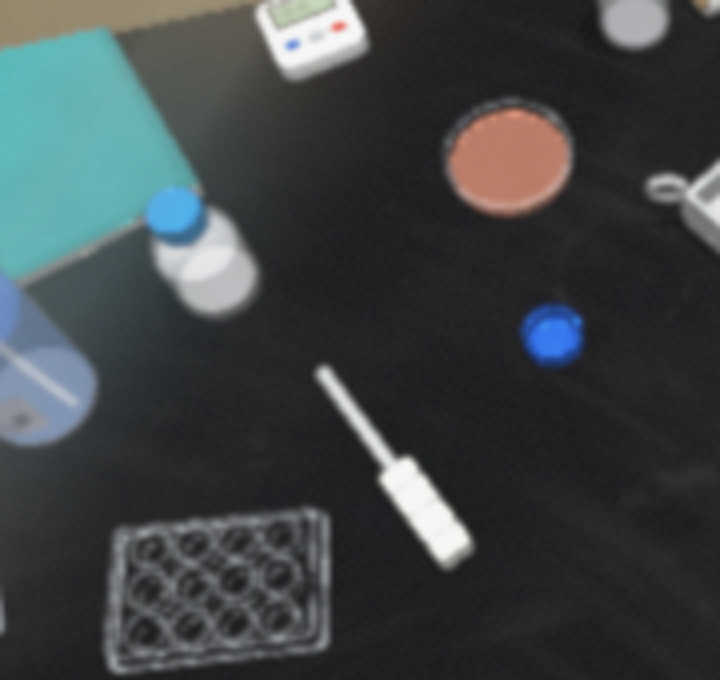

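The move call was refused, so the arm hasn't moved. The picture shows the lifter unchanged, at about (395,465) in the crop. I'll test the row format with complete rows.

Call:
step_arm(steps=[{"dx":0,"dy":0,"dz":0,"ax":0,"ay":0,"az":-7.87,"gripper":0.06}], newtons=50)

```text
clock: 1.35
tool_pos: [0.1889, 0.648, 0.2054]
tcp_rot: [0.0, 0.073, 0.997, -0.0]
ft_force: [0.9, 0.8, 0.2]
finger_gap: 0.95
```

Call:
step_arm(steps=[{"dx":0,"dy":0,"dz":0,"ax":0,"ay":0,"az":-7.87,"gripper":0.06},{"dx":0,"dy":0,"dz":0,"ax":0,"ay":0,"az":-7.87,"gripper":0.06},{"dx":0,"dy":0,"dz":0,"ax":0,"ay":0,"az":-7.87,"gripper":0.06},{"dx":0,"dy":0,"dz":0,"ax":0,"ay":0,"az":-7.87,"gripper":0.06},{"dx":-0.009,"dy":-0.041,"dz":0,"ax":0,"ay":0,"az":0,"gripper":0.06},{"dx":-0.009,"dy":-0.041,"dz":0,"ax":0,"ay":0,"az":0,"gripper":0.06},{"dx":-0.009,"dy":-0.041,"dz":0,"ax":0,"ay":0,"az":0,"gripper":0.06},{"dx":-0.009,"dy":-0.041,"dz":0,"ax":0,"ay":0,"az":0,"gripper":0.06},{"dx":-0.009,"dy":-0.041,"dz":0,"ax":0,"ay":0,"az":0,"gripper":0.06},{"dx":-0.009,"dy":-0.041,"dz":0,"ax":0,"ay":0,"az":0,"gripper":0.06},{"dx":-0.009,"dy":-0.041,"dz":0,"ax":0,"ay":0,"az":0,"gripper":0.06},{"dx":-0.009,"dy":-0.041,"dz":0,"ax":0,"ay":0,"az":0,"gripper":0.06},{"dx":-0.009,"dy":-0.041,"dz":0,"ax":0,"ay":0,"az":0,"gripper":0.06},{"dx":-0.009,"dy":-0.041,"dz":0,"ax":0,"ay":0,"az":0,"gripper":0.06},{"dx":-0.009,"dy":-0.041,"dz":0,"ax":0,"ay":0,"az":0,"gripper":0.06},{"dx":-0.009,"dy":-0.041,"dz":0,"ax":0,"ay":0,"az":0,"gripper":0.06},{"dx":0,"dy":0,"dz":0,"ax":0,"ay":0,"az":0,"gripper":0.06},{"dx":0,"dy":0,"dz":0,"ax":0,"ay":0,"az":0,"gripper":0.06}], newtons=50)

```text
clock: 3.15
tool_pos: [0.4817, 0.2371, 0.2055]
tcp_rot: [0.0, -0.199, 0.98, 0.0]
ft_force: [0.4, 1.3, -0.7]
finger_gap: 0.635
```

Run:
```python
from h import *
plan([.482,.238,.003],113.1); print(tool()[2]["qpos"])
p,d=ctrl.grab_frame("scene");crop(p,140,130,180,170,4,"pics/s2.png")
```

```text
turn(tool,deg) [ 0.    0.01 -0.13] shift after turn(mm) [ -0.7   0.7 202.5] shift before [ -0.7   0.7 202.5]
[-0.7213783   0.19994116  0.16559016  1.92314175 -0.03842642  1.02138533
  1.43270814]
```

View pics/s2.png

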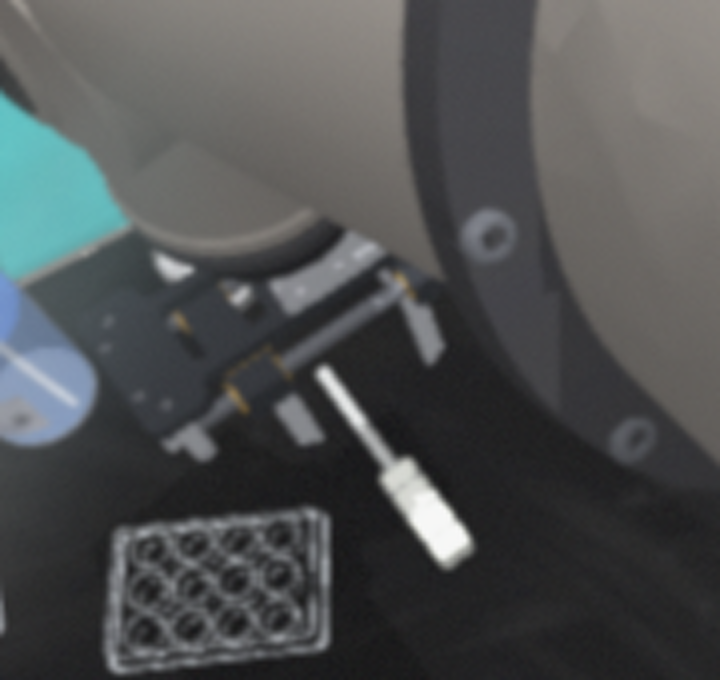

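The open fingers sit above the handle, in line with it. Descending and gripping next.

Call:
step_arm(steps=[{"dx":-0.0007,"dy":0.0007,"dz":0.03,"ax":0,"ay":0,"az":0,"gripper":0.06},{"dx":0,"dy":0,"dz":0.03,"ax":0,"ay":0,"az":0,"gripper":0.06},{"dx":0,"dy":0,"dz":0.03,"ax":0,"ay":0,"az":0,"gripper":0.06},{"dx":0,"dy":0,"dz":0.03,"ax":0,"ay":0,"az":0,"gripper":0.06},{"dx":0,"dy":0,"dz":0.03,"ax":0,"ay":0,"az":0,"gripper":0.06},{"dx":0,"dy":0,"dz":0.025,"ax":0,"ay":0,"az":0,"gripper":0.06},{"dx":0,"dy":0,"dz":0.015,"ax":0,"ay":0,"az":0,"gripper":0.06},{"dx":0,"dy":0,"dz":0.0115,"ax":0,"ay":0,"az":0,"gripper":0.06},{"dx":0,"dy":0,"dz":0,"ax":0,"ay":0,"az":0,"gripper":0.06},{"dx":0,"dy":0,"dz":0,"ax":0,"ay":0,"az":0,"gripper":0.01},{"dx":0,"dy":0,"dz":0,"ax":0,"ay":0,"az":0,"gripper":0.01},{"dx":0,"dy":0,"dz":0,"ax":0,"ay":0,"az":0,"gripper":0.01},{"dx":0,"dy":0,"dz":0,"ax":0,"ay":0,"az":0,"gripper":0.01},{"dx":0,"dy":0,"dz":0,"ax":0,"ay":0,"az":0,"gripper":0.01},{"dx":0,"dy":0,"dz":0,"ax":0,"ay":0,"az":0,"gripper":0.01}], newtons=50)

```text
clock: 4.7
tool_pos: [0.4818, 0.2388, 0.0043]
tcp_rot: [0.0, -0.2, 0.98, 0.0]
ft_force: [-1.5, -0.6, 5.5]
finger_gap: 0.227
```

Call:
step_arm(steps=[{"dx":0,"dy":0,"dz":-0.015,"ax":0,"ay":0,"az":0,"gripper":0.01},{"dx":0,"dy":0,"dz":-0.03,"ax":0,"ay":0,"az":0,"gripper":0.01},{"dx":0,"dy":0,"dz":-0.03,"ax":0,"ay":0,"az":0,"gripper":0.01},{"dx":0,"dy":0,"dz":-0.02,"ax":0,"ay":0,"az":0,"gripper":0.01},{"dx":0,"dy":0,"dz":0,"ax":0,"ay":0,"az":0,"gripper":0.01}])

```text
clock: 5.2
tool_pos: [0.483, 0.2393, 0.1015]
tcp_rot: [0.002, -0.2, 0.98, 0.001]
ft_force: [0.4, 0.4, -0.8]
finger_gap: 0.228
```

Run:
```python
from h import *
plan([.4933,.0791,.10],74.15); print(tool()[2]["finger_gap"])
p,d=ctrl.grab_frame("top");crop(p,170,120,130,130,5,"pics/t3.png")
```

```text
turn(tool,deg) [ 0.13  0.2  38.92] shift after turn(mm) [ -53.7 -151.3    1.5] shift before [  53.3 -151.5    1.1]
0.22801218065264894
```

View pics/t3.png

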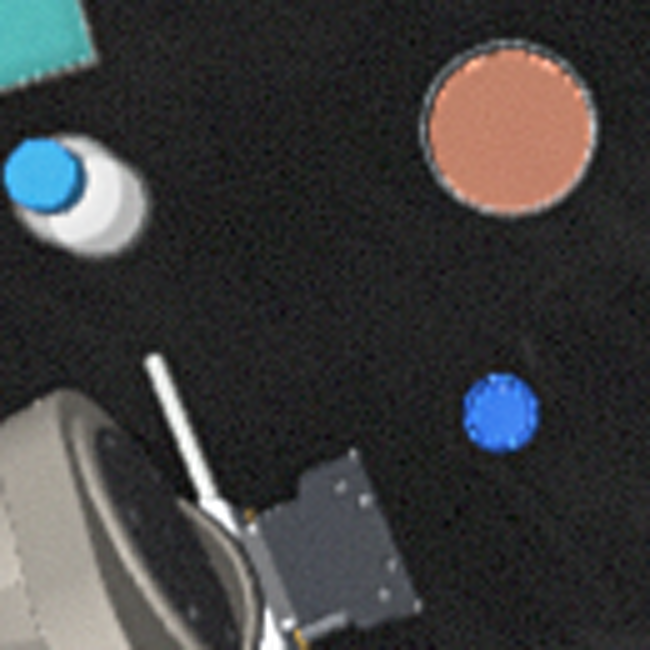

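The lifter is held, with its rod visible from (150,360) to (215,500) in the crop. Turning it and moving to pre-insertion.

Call:
step_arm(steps=[{"dx":0,"dy":0,"dz":0,"ax":0,"ay":0,"az":6.49,"gripper":0.01},{"dx":0,"dy":0,"dz":0,"ax":0,"ay":0,"az":6.49,"gripper":0.01},{"dx":0,"dy":0,"dz":0,"ax":0,"ay":0,"az":6.49,"gripper":0.01},{"dx":0,"dy":0,"dz":0,"ax":0,"ay":0,"az":6.49,"gripper":0.01},{"dx":0,"dy":0,"dz":0,"ax":0,"ay":0,"az":6.49,"gripper":0.01},{"dx":0,"dy":0,"dz":0,"ax":0,"ay":0,"az":6.49,"gripper":0.01},{"dx":-0.009,"dy":-0.0252,"dz":0,"ax":0,"ay":0,"az":0,"gripper":0.01},{"dx":-0.009,"dy":-0.0252,"dz":0,"ax":0,"ay":0,"az":0,"gripper":0.01},{"dx":-0.009,"dy":-0.0252,"dz":0,"ax":0,"ay":0,"az":0,"gripper":0.01},{"dx":-0.009,"dy":-0.0252,"dz":0,"ax":0,"ay":0,"az":0,"gripper":0.01},{"dx":-0.009,"dy":-0.0252,"dz":0,"ax":0,"ay":0,"az":0,"gripper":0.01},{"dx":-0.009,"dy":-0.0252,"dz":0,"ax":0,"ay":0,"az":0,"gripper":0.01},{"dx":0,"dy":0,"dz":0.02,"ax":0,"ay":0,"az":0,"gripper":0.01},{"dx":0,"dy":0,"dz":0.02,"ax":0,"ay":0,"az":0,"gripper":0.01},{"dx":0,"dy":0,"dz":0.02,"ax":0,"ay":0,"az":0,"gripper":0.01},{"dx":0,"dy":0,"dz":0,"ax":0,"ay":0,"az":0,"gripper":0.01},{"dx":0,"dy":0,"dz":0,"ax":0,"ay":0,"az":0,"gripper":0.01}])

```text
clock: 6.95
tool_pos: [0.4917, 0.078, 0.0385]
tcp_rot: [-0.001, 0.138, 0.99, -0.001]
ft_force: [-0.8, -0.3, -0.8]
finger_gap: 0.229
```

Run:
```python
from h import *
plan([.4933,.0791,.0395],74.15); print(tool()[2]["finger_gap"],tool()[0])
for n,b in(("top",(270,140,100,90)),("scene",(250,140,100,90))):
    p,d=ctrl.grab_frame(n);crop(p,*b,7,f"pics/{n}4.png");np.savez(n+"4.npz",p=p,d=d)
    print(n,[(t,round(r["confidence"],2),np.multiply(r["location"],(640,400)).round(1)) for t in("lifter_tip","tray_eye") for r in ctrl.tip_of(n,t)])
```

```text
turn(tool,deg) [-0.09 -0.08 -0.02] shift after turn(mm) [-1.3  1.5 -1. ] shift before [-1.3  1.5 -1. ]
0.228577098428189 [0.49168961 0.07802651 0.03845523]
top [('lifter_tip', 0.36, array([307.5, 188.1])), ('tray_eye', 0.95, array([308.3, 175.7]))]
scene []
```

View pics/top4.png

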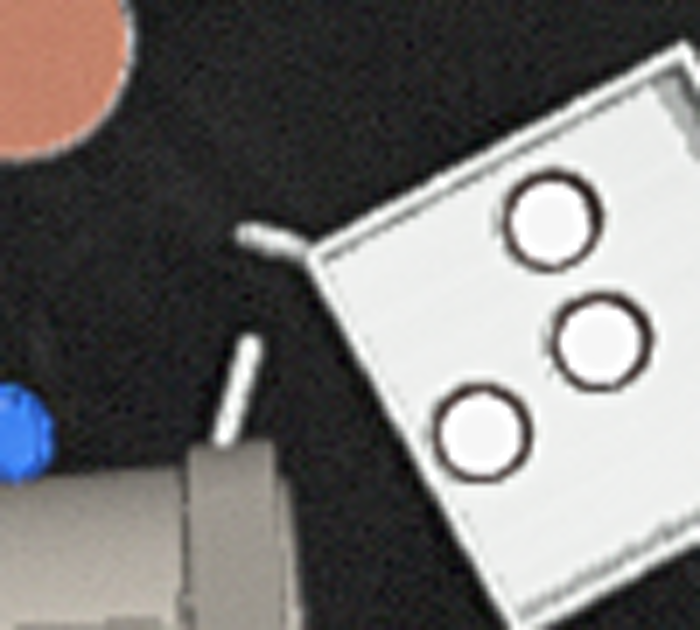

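View pics/scene4.png

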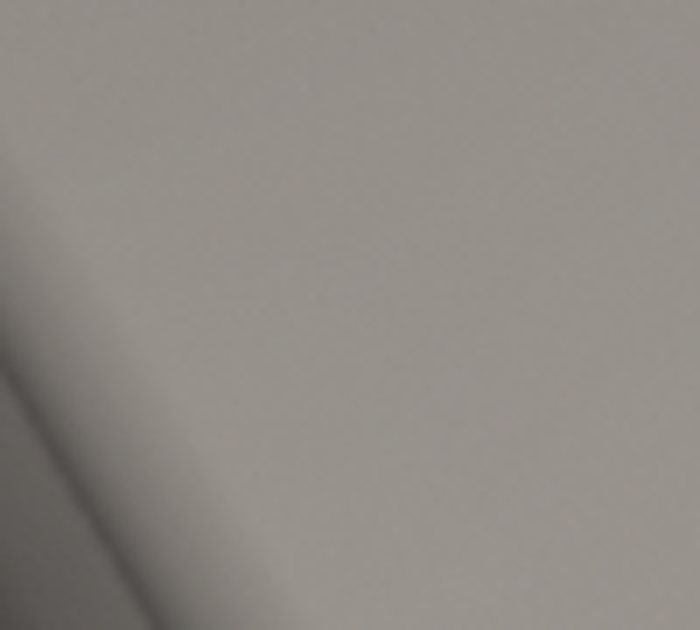

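Run:
```python
from h import *
from fit0 import un
z=np.load("top4.npz"); d=z["d"]; C=cloud("top",d); g=z["p"].astype(int).sum(2)
C0=cloud("top",np.load("top0.npz")["d"])
m=(g>330); m[:186]=0; m[204:]=0; m[:,:298]=0; m[:,309:]=0
v,u=np.nonzero(m)
P=C[m]; print(len(P)); 
for r in range(186,204):
    k=v==r
    if k.any(): print(r,u[k], (np.sum(u[k]*(g[v[k],u[k]]-200))/np.sum(g[v[k],u[k]]-200)).round(2), np.median(P[k],axis=0).round(4), P[k][:,2].max().round(4))
eye=np.array([.6472,.0354,.046]);print("eye proj",proj("top",eye), ((proj("top",eye)-[270,140])*7).round(0))
for n in(.014,-.014):
    e=eye+n*np.array([.2732,.962,0]);print(((proj("top",e)-[270,140]+.5)*7-.5).round(0))
m2=(g>330);m2[:168]=0;m2[180:]=0;m2[:,:302]=0;m2[:,314:]=0;v,u=np.nonzero(m2);print(C[m2][:,2].round(3))
mr=(abs(C[...,0]-.45)<.01)
```

```text
top [ 0.6135 -0.0819 -0.2747] -15.74
 eye 0.64663359355381 0.03550002182687527 xdir 0.9624991034653577 -0.2712848610379552
scene [ 0.6143 -0.0819 -0.28  ] -16.04
 eye 0.6480455508597811 0.03530221503334881 xdir 0.9610588200389902 -0.27634388798246234
both [ 0.6138 -0.0819 -0.2767] -15.85
[[-0.4, 0.4], [-0.1, 0.7], [0.4, -0.1], [-0.3, -1.1], [0.3, -0.5], [0.2, -0.4], [-0.2, 0.2], [-0.2, -0.7], [-0.4, 0.8], [0.9, -0.4], [0.8, -0.4], [-0.0, 0.5], [-0.4, 0.2], [-0.2, 1.1]]
 eye 0.6471792244838385 0.03544561968105682 xdir 0.9619584613466278 -0.27319575151094216
lifter [0.4821 0.2378 0.4034] 23.11233892279685 [[0.2, 0.2], [0.2, 0.0], [0.0, -0.3], [-0.5, -0.3], [-0.7, -0.4], [0.8, 0.9]]
56
188 [304 305 306] 305.15 [0.6121 0.0446 0.0482] 0.0494
189 [304 305 306] 305.06 [0.6097 0.0445 0.048 ] 0.0519
190 [304 305 306] 305.02 [0.6071 0.0446 0.0489] 0.051
191 [303 304 305 306] 304.72 [0.6046 0.0458 0.0493] 0.0507
192 [303 304 305 306] 304.38 [0.6022 0.0458 0.0485] 0.0501
193 [303 304 305] 304.07 [0.5997 0.0471 0.0482] 0.0484
194 [303 304 305] 303.95 [0.597  0.047  0.0504] 0.0511
195 [302 303 304 305] 303.58 [0.5947 0.0482 0.049 ] 0.0517
196 [302 303 304] 303.06 [0.5922 0.0495 0.0485] 0.0504
197 [302 303 304] 302.99 [0.5898 0.0495 0.0473] 0.049
198 [301 302 303 304] 302.71 [0.5873 0.0507 0.0478] 0.0498
199 [301 302 303 304] 302.39 [0.5849 0.0507 0.0464] 0.0485
200 [301 302 303 304] 302.21 [0.5822 0.0506 0.0493] 0.0514
201 [301 302 303] 301.93 [0.5797 0.0518 0.0506] 0.0518
202 [300 301 302 303] 301.55 [0.5773 0.0531 0.0486] 0.0494
203 [300 301 302 303] 301.48 [0.5505 0.042  0.4174] 0.4188
eye proj [308.76233395 174.06941965] [271. 238.]
[236. 231.]
[312. 252.]
[0.055 0.059 0.056 0.06  0.056 0.055 0.056 0.061 0.063 0.058 0.06  0.058
 0.058 0.044 0.042 0.044 0.057 0.061 0.058 0.055 0.06  0.054 0.052 0.037
 0.04  0.037 0.056 0.05  0.057 0.057 0.041 0.052 0.051 0.031]
```

From above, the rod's line passes within about 1 mm of the eye centre at (308.5,174.5). Its measured axis height is about 46 mm and it is level, with the tip about 36 mm short of the eye. The scene camera is blocked by the arm. Inserting slowly.

Call:
step_arm(steps=[{"dx":0,"dy":0.0007,"dz":-0.0007,"ax":0,"ay":0,"az":0,"gripper":0.01},{"dx":-0.006,"dy":0,"dz":0,"ax":0,"ay":0,"az":0,"gripper":0.01},{"dx":-0.006,"dy":0,"dz":0,"ax":0,"ay":0,"az":0,"gripper":0.01},{"dx":-0.006,"dy":0,"dz":0,"ax":0,"ay":0,"az":0,"gripper":0.01},{"dx":-0.006,"dy":0,"dz":0,"ax":0,"ay":0,"az":0,"gripper":0.01},{"dx":-0.006,"dy":0,"dz":0,"ax":0,"ay":0,"az":0,"gripper":0.01},{"dx":-0.006,"dy":0,"dz":0,"ax":0,"ay":0,"az":0,"gripper":0.01},{"dx":-0.006,"dy":0,"dz":0,"ax":0,"ay":0,"az":0,"gripper":0.01},{"dx":-0.006,"dy":0,"dz":0,"ax":0,"ay":0,"az":0,"gripper":0.01},{"dx":0,"dy":0,"dz":0,"ax":0,"ay":0,"az":0,"gripper":0.01}])

```text
clock: 8.25
tool_pos: [0.5394, 0.0657, 0.0397]
tcp_rot: [0.0, 0.138, 0.99, -0.0]
ft_force: [0.3, -0.2, -0.8]
finger_gap: 0.233
```

Run:
```python
from h import *
print(tool()[2]["ft_force"],tool()[0])
for n,b in(("top",(270,140,100,90)),):
    p,d=ctrl.grab_frame(n);crop(p,*b,7,f"pics/{n}5.png");np.savez(n+"5.npz",p=p,d=d)
```

```text
[ 0.26241805 -0.16634308 -0.77664454] [0.53942253 0.06567329 0.03966866]
```

View pics/top5.png

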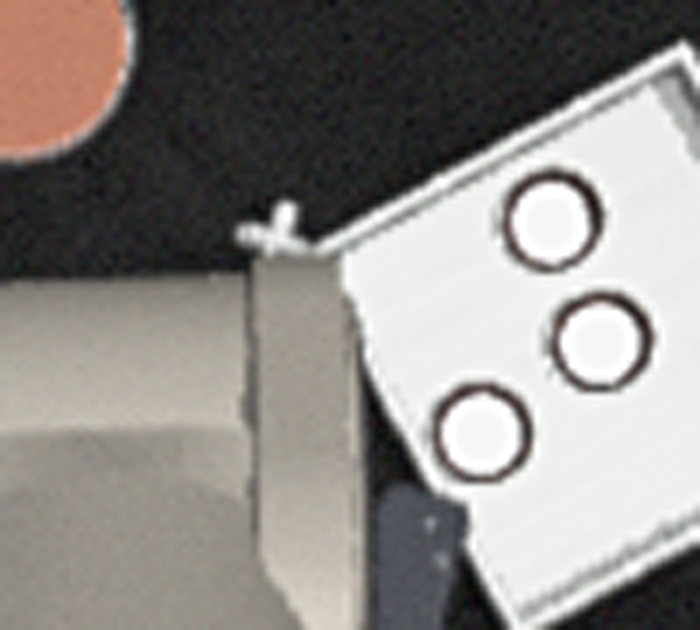

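The rod tip now shows past the ring at about (285,205) in the crop. The tray hasn't moved and the force is near zero. I'll push 18 mm further and compute the lifting arc.

Run:
```python
import numpy as np
r=np.hypot(237,41);f=np.degrees(np.arctan2(41,237))
th=np.arange(0,45,4);y=r*np.cos(np.radians(f+th));z=r*np.sin(np.radians(f+th))
for i in range(len(th)-1):print(th[i+1],"per 2deg dy",((y[i+1]-y[i])/2).round(2),"dz",(-(z[i+1]-z[i])/2).round(2))
```

```text
4 per 2deg dy -1.72 dz -8.22
8 per 2deg dy -2.29 dz -8.08
12 per 2deg dy -2.85 dz -7.9
16 per 2deg dy -3.39 dz -7.68
20 per 2deg dy -3.92 dz -7.42
24 per 2deg dy -4.43 dz -7.13
28 per 2deg dy -4.91 dz -6.81
32 per 2deg dy -5.37 dz -6.45
36 per 2deg dy -5.81 dz -6.06
40 per 2deg dy -6.22 dz -5.64
44 per 2deg dy -6.6 dz -5.19
```

Call:
step_arm(steps=[{"dx":-0.006,"dy":0,"dz":0,"ax":0,"ay":0,"az":0,"gripper":0.01},{"dx":-0.006,"dy":0,"dz":0,"ax":0,"ay":0,"az":0,"gripper":0.01},{"dx":-0.006,"dy":0,"dz":0,"ax":0,"ay":0,"az":0,"gripper":0.01},{"dx":0,"dy":0,"dz":0,"ax":0,"ay":0,"az":0,"gripper":0.01}], newtons=60)

```text
clock: 8.7
tool_pos: [0.5569, 0.0607, 0.0397]
tcp_rot: [0.0, 0.138, 0.99, -0.0]
ft_force: [0.5, 0.2, -0.4]
finger_gap: 0.225
```

Call:
step_arm(steps=[{"dx":0,"dy":0,"dz":-0.002,"ax":0,"ay":0,"az":0,"gripper":0.01},{"dx":0,"dy":0,"dz":-0.002,"ax":0,"ay":0,"az":0,"gripper":0.01},{"dx":0,"dy":-0.0009,"dz":-0.0041,"ax":0,"ay":0,"az":0,"gripper":0.01},{"dx":0,"dy":-0.0009,"dz":-0.0041,"ax":0,"ay":0,"az":0,"gripper":0.01},{"dx":0,"dy":-0.0009,"dz":-0.0041,"ax":0,"ay":0,"az":0,"gripper":0.01},{"dx":0,"dy":-0.0009,"dz":-0.0041,"ax":0,"ay":0,"az":0,"gripper":0.01},{"dx":0,"dy":-0.0023,"dz":-0.0081,"ax":0,"ay":0,"az":0,"gripper":0.01},{"dx":0,"dy":-0.0023,"dz":-0.0081,"ax":0,"ay":0,"az":0,"gripper":0.01},{"dx":0,"dy":-0.0028,"dz":-0.0079,"ax":0,"ay":0,"az":0,"gripper":0.01},{"dx":0,"dy":-0.0028,"dz":-0.0079,"ax":0,"ay":0,"az":0,"gripper":0.01},{"dx":0,"dy":0,"dz":0,"ax":0,"ay":0,"az":0,"gripper":0.01}])

```text
clock: 9.8
tool_pos: [0.5528, 0.0474, 0.0934]
tcp_rot: [0.001, 0.138, 0.99, 0.0]
ft_force: [0.3, -0.5, -1.3]
finger_gap: 0.231
```

```bash
cat > look.py <<'E'
from h import *
import sys
k=sys.argv[1]; print(np.round(tool()[2]["ft_force"],2),tool()[0].round(4))
o=[]
for n,b in(("top",(270,130,140,110)),("scene",(280,110,140,110))):
    p,d=ctrl.grab_frame(n);np.savez(n+k+".npz",p=p,d=d); o.append(cv2.resize(p[b[1]:b[1]+b[3],b[0]:b[0]+b[2],::-1],None,fx=5,fy=5,interpolation=cv2.INTER_CUBIC))
    cv2.imwrite(f"pics/{n}{k}.png",o[-1])
E
python3 look.py 6
```

```text
[ 0.33 -0.48 -1.32] [0.5528 0.0474 0.0934]
```

View pics/top6.png

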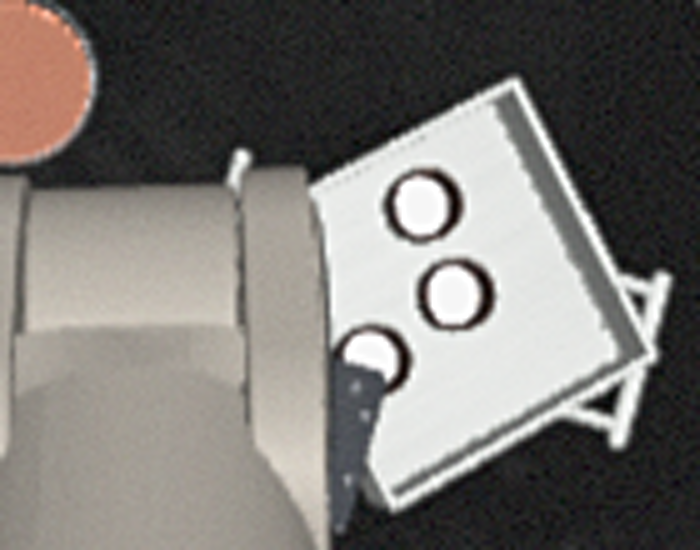

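View pics/scene6.png

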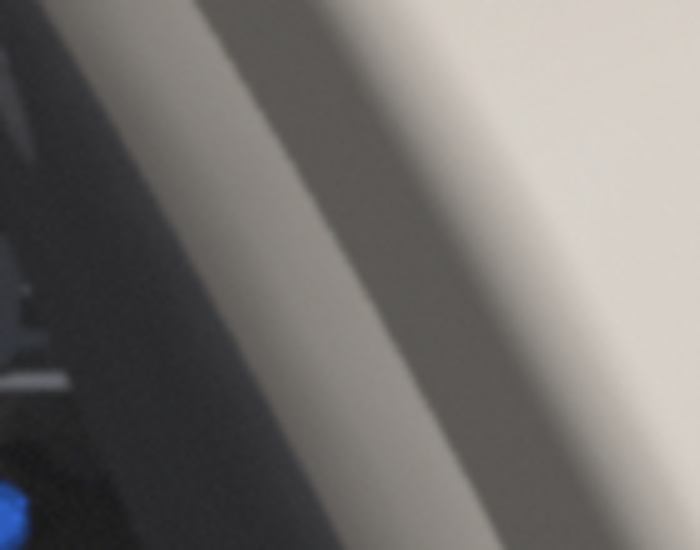

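The tray is tilted about 12°. The foot bar is still in place at about (640,365) in the crop and the caps haven't slid yet. Continuing along the arc.

Call:
step_arm(steps=[{"dx":0,"dy":-0.0034,"dz":-0.0077,"ax":0,"ay":0,"az":0,"gripper":0.01},{"dx":0,"dy":-0.0034,"dz":-0.0077,"ax":0,"ay":0,"az":0,"gripper":0.01},{"dx":0,"dy":-0.0039,"dz":-0.0074,"ax":0,"ay":0,"az":0,"gripper":0.01},{"dx":0,"dy":-0.0039,"dz":-0.0074,"ax":0,"ay":0,"az":0,"gripper":0.01},{"dx":0,"dy":-0.0044,"dz":-0.0071,"ax":0,"ay":0,"az":0,"gripper":0.01},{"dx":0,"dy":-0.0044,"dz":-0.0071,"ax":0,"ay":0,"az":0,"gripper":0.01},{"dx":0,"dy":-0.0049,"dz":-0.0068,"ax":0,"ay":0,"az":0,"gripper":0.01},{"dx":0,"dy":-0.0049,"dz":-0.0068,"ax":0,"ay":0,"az":0,"gripper":0.01},{"dx":0,"dy":-0.0054,"dz":-0.0065,"ax":0,"ay":0,"az":0,"gripper":0.01},{"dx":0,"dy":-0.0054,"dz":-0.0065,"ax":0,"ay":0,"az":0,"gripper":0.01},{"dx":0,"dy":0,"dz":0,"ax":0,"ay":0,"az":0,"gripper":0.01}])

```text
clock: 11.0
tool_pos: [0.5405, 0.0047, 0.1641]
tcp_rot: [0.001, 0.138, 0.99, 0.0]
ft_force: [0.3, 0.9, -1.9]
finger_gap: 0.226
```

```bash
python3 look.py 7
```

```text
[ 0.26  0.91 -1.89] [0.5405 0.0047 0.1641]
```

View pics/top7.png

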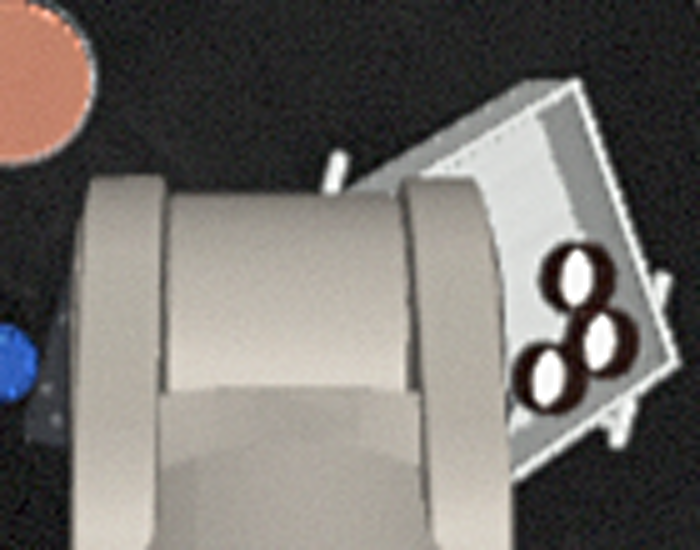

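All three caps have slid to the plain corner, at about (578,278), (602,340) and (548,378) in the crop. The bar hasn't moved. I'll go on to about 40°.

Call:
step_arm(steps=[{"dx":0,"dy":-0.0058,"dz":-0.0061,"ax":0,"ay":0,"az":0,"gripper":0.01},{"dx":0,"dy":-0.0058,"dz":-0.0061,"ax":0,"ay":0,"az":0,"gripper":0.01},{"dx":0,"dy":-0.0062,"dz":-0.0056,"ax":0,"ay":0,"az":0,"gripper":0.01},{"dx":0,"dy":-0.0062,"dz":-0.0056,"ax":0,"ay":0,"az":0,"gripper":0.01},{"dx":0,"dy":0,"dz":0,"ax":0,"ay":0,"az":0,"gripper":0.01},{"dx":0,"dy":0,"dz":0,"ax":0,"ay":0,"az":0,"gripper":0.01},{"dx":0,"dy":0,"dz":0,"ax":0,"ay":0,"az":0,"gripper":0.01},{"dx":0,"dy":0,"dz":0,"ax":0,"ay":0,"az":0,"gripper":0.01},{"dx":0,"dy":0,"dz":0,"ax":0,"ay":0,"az":0,"gripper":0.01}])

```text
clock: 12.0
tool_pos: [0.5336, -0.0174, 0.1863]
tcp_rot: [-0.0, 0.138, 0.99, -0.0]
ft_force: [-0.1, 0.4, -1.7]
finger_gap: 0.232
```

```bash
python3 look.py 8
python3 - <<'E'
from h import *
# predicted geometry at tilt th, foot axis fixed
p=np.array([.6138,-.0819]);ya=-.2767;X=np.array([np.cos(ya),np.sin(ya),0]);Y=np.array([-np.sin(ya),np.cos(ya),0]);Z=np.array([0,0,1.])
F=np.array([*p,0])-.115*Y+.005*Z
tp=tool()[0]
# tilt from rod height: rod axis = tcp+.0067, eye 4mm lower
s=(tp[2]+.0067-.004-.005)/.2405; th=np.arcsin(s)-np.arctan2(41,237); print("tilt",np.degrees(th))
Yt=np.cos(th)*Y+np.sin(th)*Z; Zt=np.cos(th)*Z-np.sin(th)*Y
W=lambda x,y,z:F+x*X+(y+.115)*Yt+(z-.005)*Zt
eye=W(0,.122,.046); tip=tp+np.array([0,0,.0067])+.125*X; print("tip in eye frame xyz",(tip-eye)@X,(tip-eye)@Yt,(tip-eye)@Zt)
print("corner",W(0,-.106,.003)); 
for n,q in(("rim corners",[(0,-.11,.038),(.11,0,.038),(-.11,0,.038)]),("cap slots",[(0,-.106+.026,.0125)])):
    for a in q: print(n,proj("top",W(*a)), ((proj("top",W(*a))-[270,130])*5).round(0))
C=cloud("top",np.load("top8.npz")["d"])
O=W(0,-.106,.003); L=(C-O)@np.stack([X,Yt,Zt],1)
# caps tops in tray frame: points with tray z 17..25mm above floor
m=(L[...,2]>.015)&(L[...,2]<.024)&(L[...,1]>.01)&(L[...,1]<.15)&(abs(L[...,0])<.1)&(C[...,2]<.2)
im=np.zeros((400,640),np.uint8);im[m]=255
n,lab,st,ce=cv2.connectedComponentsWithStats(im)
for i in range(1,n):
    if st[i,4]>25: q=L[lab==i];print(st[i,4],q.mean(0).round(4),np.linalg.norm(q.mean(0)).round(3),ce[i])
E
```

```text
[-0.09  0.41 -1.73] [ 0.5336 -0.0174  0.1863]
tilt 40.13070906053932
tip in eye frame xyz 0.030296071092385978 0.002789074347348091 0.002860190575771667
corner [ 0.58461596 -0.18466618  0.00927165]
rim corners [406.29009667 202.46697112] [681. 362.]
rim corners [390.27367902 146.22629331] [601.  81.]
rim corners [365.56676173 235.77104975] [478. 529.]
cap slots [391.15840537 198.17270239] [606. 341.]
148 [0.0488 0.0513 0.019 ] 0.073 [392.78378378 176.83783784]
```

View pics/top8.png

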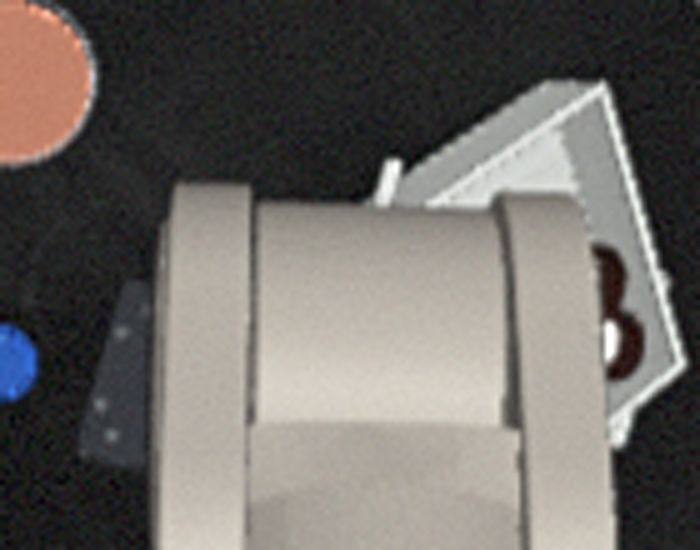

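View pics/scene8.png

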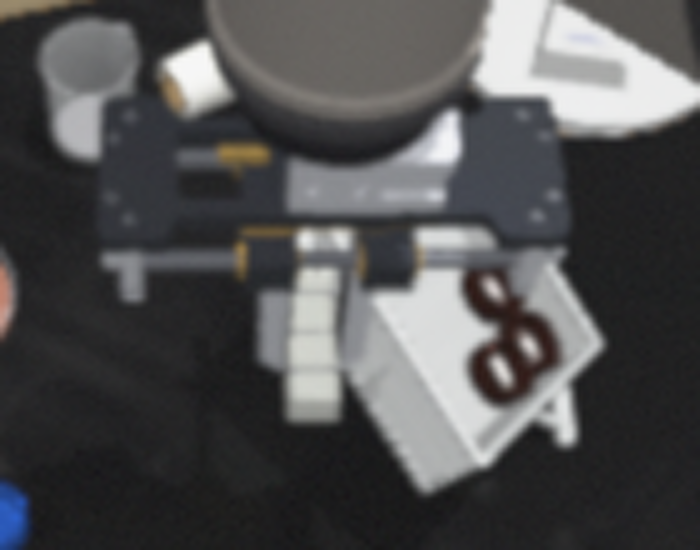

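Run:
```python
from h import *
p=np.array([.6138,-.0819]);ya=-.2767;X=np.array([np.cos(ya),np.sin(ya),0]);Y=np.array([-np.sin(ya),np.cos(ya),0]);Z=np.array([0,0,1.])
F=np.array([*p,0])-.115*Y+.005*Z;th=np.radians(40.1)
Yt=np.cos(th)*Y+np.sin(th)*Z; Zt=np.cos(th)*Z-np.sin(th)*Y
O=F+.009*Yt-.002*Zt
def hit(n,u,v,h):
    m,R,t=cam(n); r=R.T@np.array([(u-m["cx"])/m["fx"],(v-m["cy"])/m["fy"],1.]);c=-R.T@t
    q=c+r*((O+h*Zt-c)@Zt)/(r@Zt)-O; return np.array([q@X,q@Yt])
pts=[(503,375),(530,340),(490,297)]
for a in pts:
    q=hit("scene",a[0]/5+280,a[1]/5+110,.019); print("cap",q.round(3),np.hypot(*q,.0095).round(3))
for t in ctrl.search_frame("scene","cap_0_center"): print(round(t["confidence"],2),np.multiply(t["location"],(640,400)).round(1), ((np.multiply(t["location"],(640,400))-[280,110])*5).round(0))
p,d=ctrl.grab_frame("scene");cv2.imwrite("pics/full9.png",p[:,:,::-1]); crop(p,355,140,60,65,10,"pics/s9.png")
print(ctrl.get_state()["clock"],ctrl.get_state()["ft_force"])
```

```text
Traceback (most recent call last):
TypeError: return arrays must be of ArrayType
```

Run:
```python
from h import *
p=np.array([.6138,-.0819]);ya=-.2767;X=np.array([np.cos(ya),np.sin(ya),0]);Y=np.array([-np.sin(ya),np.cos(ya),0]);Z=np.array([0,0,1.])
F=np.array([*p,0])-.115*Y+.005*Z;th=np.radians(40.1)
Yt=np.cos(th)*Y+np.sin(th)*Z; Zt=np.cos(th)*Z-np.sin(th)*Y
O=F+.009*Yt-.002*Zt
def hit(n,u,v,h):
    m,R,t=cam(n); r=R.T@np.array([(u-m["cx"])/m["fx"],(v-m["cy"])/m["fy"],1.]);c=-R.T@t
    q=c+r*((O+h*Zt-c)@Zt)/(r@Zt)-O; return np.array([q@X,q@Yt])
pts=[(503,375),(530,340),(490,297)]
for a in pts:
    q=hit("scene",a[0]/5+280,a[1]/5+110,.019); print("cap",q.round(3),np.linalg.norm([*q,.0095]).round(3))
p,d=ctrl.grab_frame("scene");cv2.imwrite("pics/full9.png",p[:,:,::-1]); crop(p,355,140,60,65,9,"pics/s9.png")
print(ctrl.get_state()["clock"],ctrl.get_state()["ft_force"])
```

```text
cap [-0.036  0.061] 0.071
cap [-0.005  0.034] 0.036
cap [0.01  0.065] 0.066
12.15 [-0.42923452 -0.18958232 -1.83931523]
```

View pics/full9.png

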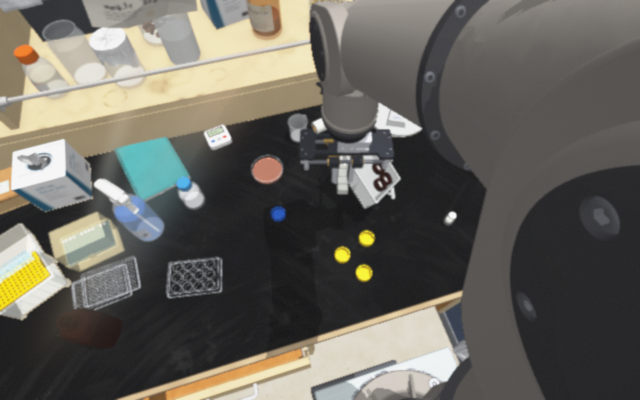

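View pics/s9.png

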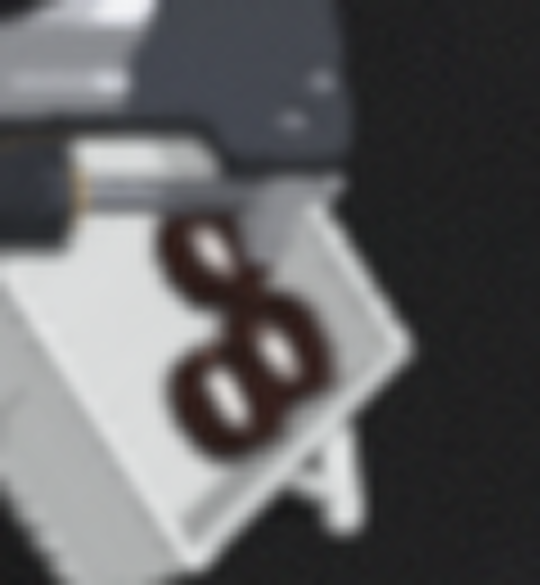

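Run:
```python
from h import *
p=np.array([.6138,-.0819]);ya=-.2767;X=np.array([np.cos(ya),np.sin(ya),0]);Y=np.array([-np.sin(ya),np.cos(ya),0]);Z=np.array([0,0,1.])
F=np.array([*p,0])-.115*Y+.005*Z
def setup(th):
    th=np.radians(th);Yt=np.cos(th)*Y+np.sin(th)*Z; Zt=np.cos(th)*Z-np.sin(th)*Y
    return F+.009*Yt-.002*Zt,Yt,Zt
th7=np.degrees(np.arcsin((.1641-.0023)/.2405)-np.arctan2(41,237));print(th7)
O,Yt,Zt=setup(th7);m,R,t=cam("top")
for a in[(578,278),(602,340),(548,378)]:
    u,v=a[0]/5+270,a[1]/5+130; r=R.T@np.array([(u-m["cx"])/m["fx"],(v-m["cy"])/m["fy"],1.]);c=-R.T@t
    q=c+r*((O+.019*Zt-c)@Zt)/(r@Zt)-O; print(np.round([q@X,q@Yt],3),np.linalg.norm([q@X,q@Yt,.0095]).round(3))
# model overlay at 40 deg on scene
O,Yt,Zt=setup(40.1); z=np.load("scene8.npz")["p"][:,:,::-1].copy(); z=cv2.resize(z[140:205,355:415],None,fx=9,fy=9,interpolation=cv2.INTER_CUBIC)
for cx,cy in((0,.0262),(-.0262,.0523),(.0262,.0523)):
    P=[(proj("scene",O+(cx+.0185*np.cos(k))*X+(cy+.0185*np.sin(k))*Yt+.019*Zt)-[355,140])*9 for k in np.linspace(0,6.28,40)]
    cv2.polylines(z,[np.int32(P)],True,(0,255,0),1)
cv2.imwrite("pics/ov.png",z)
```

```text
32.4660481610353
[0.024 0.057] 0.062
[-0.001  0.031] 0.033
[-0.028  0.058] 0.065
```

View pics/ov.png

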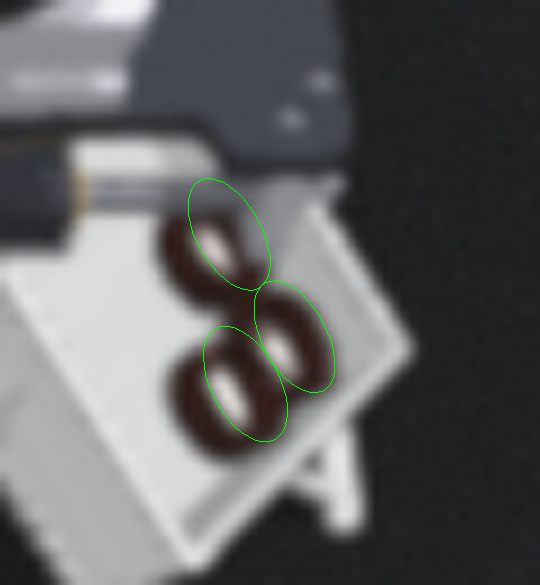

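The overlay matches: all three caps sit packed in the corner, two along the walls and one in the corner itself, each about 35–65 mm from the corner point. Handing in.

Run:
```python
from rig import ctrl
print(ctrl.get_state()["finger_gap"],ctrl.finish_job())
```

```text
the job is handed in; nothing more can be done
0.22762554526232007 None
```

I gripped the lifter by its handle, passed its rod through the tray's eye and raised that corner to about 40°. All three brown caps slid into the opposite corner. I handed the job in at about 12 s, still holding the tray tilted. No verdict was reported.

**Last checks**
- **Rod:** the tip was calculated to be about 30 mm past the eye's centre. The vertical force had changed by about 1–1.5 N as the tray's weight came on. The finger opening, about 21 mm, showed the handle still gripped.
- **Tray:** the plain corner was calculated at about 9 mm above the worktop, and the foot bar stayed in place in the pictures.
- **Caps:** the top view at 32° put them 33, 62 and 65 mm from the corner.
- **Bystanders:** the petri dish, vial, bottle and the blue and yellow look-alikes looked unmoved in the last picture.

**What disagreed or failed**
- The scene camera at 40° gave 36, 66 and 71 mm for the caps. It read a few millimetres further out than the packed layout I expected, but still under 80 mm.
- One cap was partly hidden by the gripper in that view.
- The first move call was refused because it used incomplete rows; the arm did not move.

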